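# Spin the candle turntable and brake it on the pointer

### The arm

A 6-joint arm with a two-finger parallel gripper is mounted at the origin on the work surface. World frame = base frame: x ahead of the robot, y to its left, z up, the work surface at z = 0. Lengths are in m, angles in rad, forces in N, time in s.
With the tool pointing down it reaches from about 0.4 to 0.825 m from the base axis. Payload 7 kg.
Tool frame: the origin (TCP) lies midway between the tips of the shut fingers; the grasp point (between the pads) lies arm.hold_point_z behind it (arm.hold_point_z is the distance from the TCP to the grasp point, in m); z points along the fingers, y is the line along which they close (so a half turn about z gives the same grasp; the last joint's range is limited). The gripper opens to 88 mm and grips with 3 to 60 N. Pads are 19 mm wide; open, the fingers measure 130 mm over their backs; the gripper's body (78 mm by 193 mm) begins 47 mm behind the grasp point.
Start: joints at [-0.999, 0.359, 0.012, 0, -1.224, -0.288], TCP at [0.189, -0.648, 0.227] pointing down, gripper open.
Joint ranges: [-3.07, 3.07], [-1.43, 2.12], [-1.02, 1.25], [-3.03, 1.67], [-3.05, -0], [-3.03, 3.03]. Speed limits (rad/s): [2.39, 2.39, 3.01, 3.14, 3.14, 3.14].

### API

Orientations are given as [roll, pitch, yaw] about the fixed x, y, z axes, in that order (R = Rz(yaw) Ry(pitch) Rx(roll)).
In Python, from station import arm gives the robot as it stands.
- The arm moves only by the shell command python3 -m crank 'ROWS' [OPENING] [FORCE]. ROWS is JSON, a list that holds one entry, the list of rows, each a list of 4 numbers: the shift along the tool's x, y, z in units of 25 mm (1.0 is 25 mm), then the turn about the tool's z in units of 5 degrees (1.0 is 5 degrees). A call has 1 to 12 rows; each row is the pose to reach, as a shift and turn from the pose commanded when the call began, along the tool's axes at that moment; what a row does not reach only later rows make up. A row lasts 1/8 s, in which the tool goes at most 62.5 mm and 10.7 degrees, less where a joint would pass 70% of its speed; a pose out of reach is approached as far as the arm can. A call with a gripper value outside its range is refused whole. OPENING is the closure, from 0 (fully open) to 1 (shut), set as the call begins (- or left out, the last holds). The fingers move at their own pace and stop on an object; FORCE is the grip in N (left out, the last holds). Time passes only in rows, so rows that repeat a pose let the fingers close. It gives the time, the measured TCP pose, the force, the opening and the grip force at its end, in the units of the state.
- arm.get_state(): the state, without advancing time (a new reading comes with each control period).
- arm.grab_frame(name): name is "side" or "top"; returns (picture, depth): 420x560x3 uint8, red, green, blue; 420x560 float32, m along the optical axis (not along the pixel's ray), 0 where there is no reading.
- arm.get_calibration(name): a dict with "mtx" (3x3 intrinsics, pixels), "k1" (the pictures are not rectified: a ray, as slopes to the right and down, at radius r is drawn at 1 + k1 r^2 times it, then the intrinsics apply), "R" (3x3) and "t" (3): a world point X has camera coordinates R X + t. Camera axes: x right, y down, z forward; pixel columns grow to the right and rows downward; lengths in m; the calibration is good to about 2 mm. A picture is of the moment at which its call begins. get_calibration takes no time and is no camera call.
- arm.job_done(): hands the job in; it is judged then, once.
Trained networks look in the newest picture that a camera, given by its name, has taken for a name from the list of things; names that differ only in an ending like _2 or _b are one class to them, and where a whole thing is asked for, a point or a joint stands for the part that bears it (a point fixed in the world has none). Each returns a list of dicts, best first, with "score" (0 to 1); they miss things now and then, are a little off and sometimes report something else, mostly with a low value. They report only what shows in the picture. A call takes as long as a camera call. They do not tell look-alikes from the thing itself.
- arm.recognise(thing, camera): "extent" ([left, top, width, height] in pixels, round what is visible of it).
- arm.trace(thing, camera): "mask" (420x560 bool, what is visible of it) and "extent" ([left, top, width, height] in pixels, round what is visible of it).
The state is a dict: "t": time; "q": joint angles; "qd": joint speeds; "joint_efforts": joint torques, N m; "eef_pos": TCP position; "ee_rot": TCP orientation; "force": force on the tool from outside, world axes, zero at the start; "moment": the same for the moment, N m; "width": finger opening in m; "gripper_force": force on a finger pad.
Only numpy, scipy, OpenCV 4.12 (cv2) and the standard library are available. Lean on these libraries where they do the work, as an engineer would, in place of code of your own. Each camera call takes 0.05 s, during which the arm holds its last target. There are 200 camera calls.

### The job

Flick the turntable by its peg so that it spins freely, with the candle jar riding on it, and let it turn at least one full turn (either way round). Before it runs down by itself, brake it with a fingertip on the disc so that it stops with the peg in line with the brass pointer (a small nudge to line it up is fine, but do not stop it elsewhere and push it round), and finish while still pressing the fingertip on the disc to hold it there. Grasp and lift nothing, and leave the jar and everything else standing where it is.

Things in the scene. Friction and masses are not known exactly. Their poses are not given: they have to be found in the camera images.
- wheel (a joint): the turntable's rotation about its vertical axis, rad: 0 at the start, growing anticlockwise seen from above, without stops and counting on past full turns. It runs freely on a bearing: left alone at 2 rad/s it loses 0.15 to 0.3 rad/s each second, and turns about 8 to 14 rad before it stops
- platter: the turntable's aluminium disc, 280 mm across, 20 mm thick; origin on the axis 26 mm below the upper face, z up, x from the axis to the peg; turns with the wheel. Its upper face is flat and bare apart from the jar in the middle and the peg, so from 90 to 140 mm from the axis there is a clear ring to brake on; the edge may be touched too. About 0.01 to 0.02 kg m2 of inertia: a few newtons of fingertip pressure stop it almost at once
- wheel_top (a point): point on the axis at the disc's upper face (96 mm above the table)
- peg (a point): dark steel peg standing up from the disc, 12 mm thick with an 18 mm ball on top, 39 mm tall in all, 80 mm from the axis; this point is on its centre line, 15 mm above the disc's upper face
- mark (a point): where the peg's centre line must stop: the point 80 mm from the axis straight in front of the pointer's nib, 15 mm above the disc's upper face; fixed during a run, anywhere round the disc
- pointer: fixed brass pointer: a post 14 x 20 mm that stands beside the disc on a foot 36 x 50 mm and carries a nib over the rim, pointing at the axis. Origin on the turntable's axis at board height (6 mm above the table), x towards the post; along x the nib's tip is at 136 mm and the post at 171 to 185 mm; its top is 110 mm above the board, 20 mm above the disc
- jar_center (a point): centre of an amber glass candle jar, 64 mm across, 50 mm tall, standing loose in the middle of the disc and turning with it
- board: cork board 460 x 580 x 6 mm under the turntable, fixed; origin at the centre of its underside
- glaze_jar: bystander, loose, to be left alone: screw-top glass jar, 60 mm across, 85 mm tall; origin at the centre of its underside; on the cork board
- spool: bystander, loose, to be left alone: wooden spool, 60 mm across, 60 mm tall; origin at the centre of its underside; on the cork board
- candlestick: bystander, loose, to be left alone: brass candlestick, foot 68 mm across, 75 mm tall; origin at the centre of its underside; on the cork board
- cup: bystander, loose, to be left alone: white ceramic cup, 66 mm across, 60 mm tall; origin at the centre of its underside; on the cork board
- brush: bystander, loose, to be left alone: flat brush, 170 mm long, lying; origin at the centre of its underside; on the cork board
- spatula: bystander, loose, to be left alone: spatula, 200 mm long, lying on the table; origin at the centre of its underside
- weight: bystander, loose, to be left alone: brass weight, 48 mm across, 54 mm tall; origin at the centre of its underside
There are look-alikes about, which are no part of the job. What is shaped like the part that bears jar_center but green or purple is not meant.

How it is judged:
On the way, in this order (a step that is already met when the one before it is completed fails the run):
1. the wheel spins freely, untouched, faster than 0.8 rad/s ((velocity of joint wheel above 0.8 rad/s or velocity of joint wheel below -0.8 rad/s) and contact force between the fingers and platter below 0.05 N), for 0.5 s.
2. it has made a full turn from where it stood and still runs untouched ((value of joint wheel above 6.283 rad or value of joint wheel below -6.283 rad) and (velocity of joint wheel above 0.25 rad/s or velocity of joint wheel below -0.25 rad/s) and contact force between the fingers and platter below 0.05 N), for 0.1 s.
3. a fingertip on the disc holds it still within 48 mm of the mark ((value of joint wheel above 6.283 rad or value of joint wheel below -6.283 rad) and not (velocity of joint wheel above 0.05 rad/s or velocity of joint wheel below -0.05 rad/s) and horizontal distance between peg and mark below 0.048 m and contact force between the fingers and platter above 0.3 N), for 0.1 s.
At the end, for the whole second after the job is handed in: The wheel has made at least one full turn and stands still (under 0.05 rad/s) with the peg's centre line within 12 mm of the mark, a fingertip presses on the disc with more than 0.3 N, and the jar stands upright within 25 mm of the disc's centre (horizontal distance between peg and mark below 0.012 m and not (velocity of joint wheel above 0.05 rad/s or velocity of joint wheel below -0.05 rad/s) and (value of joint wheel above 6.283 rad or value of joint wheel below -6.283 rad) and contact force between the fingers and platter above 0.3 N and horizontal distance between jar_center and wheel_top below 0.025 m and angle between jar_center's own z axis and vertical below 0.2 rad); the arm keeps its last pose, push and grip.
It fails at once if the wheel, after its full turn, was left to run down by itself (slower than 0.12 rad/s, untouched, more than 12 mm from the mark) instead of being braked ((value of joint wheel above 6.283 rad or value of joint wheel below -6.283 rad) and (velocity of joint wheel above 0.04 rad/s or velocity of joint wheel below -0.04 rad/s) and not (velocity of joint wheel above 0.12 rad/s or velocity of joint wheel below -0.12 rad/s) and contact force between the fingers and platter below 0.05 N and horizontal distance between peg and mark above 0.012 m).
It fails at once if the wheel, after its full turn, came to rest more than 48 mm (about 35 degrees) from the mark ((value of joint wheel above 6.283 rad or value of joint wheel below -6.283 rad) and not (velocity of joint wheel above 0.02 rad/s or velocity of joint wheel below -0.02 rad/s) and horizontal distance between peg and mark above 0.048 m).
It fails at once if the jar was lifted, shifted by more than 25 mm or tipped (distance of jar_center from where it was at the start of the episode above 0.025 m or angle between jar_center's own z axis and vertical above 0.3 rad).
It fails at once if a bystander was moved by more than 20 mm (distance of any of glaze_jar, spool, candlestick, cup, brush, spatula, weight from where it was at the start of the episode above 0.02 m).
It also fails if it takes over 56 s, if anything falls off the work surface, if the arm or the gripper's body presses on something with over 40 N, if the wrist force passes 120 N, or if a joint passes its speed limit or range.

## Working session

There is one attempt and no reset: what is moved stays moved. The work goes in short steps, Python scripts to look and compute and a shell command to move; the robot and the scene stay as the last step left them, time stands still between calls to the robot, and variables do not carry over. Pictures are saved under pics/ and viewed, at most 10 in all, crops included, and the job is handed in when it is done.

```bash
mkdir -p pics; ls; python3 - <<'E'
from station import arm
import cv2
for n in("top","side"):
    p,d=arm.grab_frame(n); cv2.imwrite(f"pics/{n}0.png",p[:,:,::-1])
    c=arm.get_calibration(n); print(n,c)
    for th in("platter","peg","pointer","jar_center"):
        print(th,[(round(r["score"],2),r["extent"]) for r in arm.recognise(th,n)][:4])
print(arm.get_state(),arm.hold_point_z)
E
```

```text
pics
top {'mtx': array([[532.00524886,   0.        , 275.30898833],
       [  0.        , 532.00524886, 210.85490024],
       [  0.        ,   0.        ,   1.        ]]), 'k1': -0.15207526847620292, 'R': array([[-1.71446448e-02, -9.99851544e-01, -1.71765689e-03],
       [-9.90635518e-01,  1.72192947e-02, -1.35442852e-01],
       [ 1.35452322e-01, -6.20547665e-04, -9.90783671e-01]]), 't': array([-0.00392205,  0.58824631,  2.0265796 ])}
platter [(0.77, [249.4, 183.8, 67.5, 74.7])]
peg [(0.71, [249.0, 184.5, 70.7, 70.8]), (0.27, [125.5, 255.2, 8.9, 14.5])]
pointer [(0.58, [264.5, 171.4, 9.6, 13.1]), (0.51, [337.0, 183.3, 15.7, 20.3])]
jar_center [(0.77, [272.7, 208.4, 20.8, 17.1]), (0.74, [365.2, 187.3, 20.8, 12.7]), (0.64, [375.9, 218.4, 15.4, 14.4]), (0.6, [257.4, 134.8, 13.2, 19.0])]
side {'mtx': array([[461.50423991,   0.        , 285.22399543],
       [  0.        , 461.50423991, 211.77433043],
       [  0.        ,   0.        ,   1.        ]]), 'k1': 0.04266183619759732, 'R': array([[-0.82085891, -0.57082639, -0.01865169],
       [-0.41123554,  0.61339579, -0.67426326],
       [
[... 386 characters left out ...]
[350.5, 158.1, 20.5, 20.8])]
{'t': 0.5, 'q': array([-9.98893927e-01,  3.58620608e-01,  1.18578245e-02, -2.68444509e-05,
       -1.22406869e+00, -2.88087080e-01]), 'qd': array([-0.00187602, -0.00040877,  0.00102014, -0.00034411,  0.00025007,
        0.00017202]), 'joint_efforts': array([ 4.94488140e-04, -5.81798315e+01,  2.93064809e+01,  6.99718058e+00,
        1.18725171e-02, -3.64571963e-05]), 'eef_pos': array([ 0.18898292, -0.64796725,  0.22652468]), 'ee_rot': array([ 3.14155178e+00,  1.42199172e-05, -2.85778646e+00]), 'force': array([ 0.30574842, -0.08191313,  0.19262478]), 'moment': array([-0.00664987,  0.03334054, -0.02124085]), 'gripper_force': 0.0, 'width': 0.08782254327236193} 0.0188
```

```bash
python3 - <<'E'
import cv2,numpy as np
a=cv2.imread("pics/top0.png")[120:310,180:430]; b=cv2.imread("pics/side0.png")[120:310,160:410]
cv2.imwrite("pics/z0.png",cv2.resize(a,(800,600),interpolation=cv2.INTER_CUBIC))
cv2.imwrite("pics/z1.png",cv2.resize(b,(800,600),interpolation=cv2.INTER_CUBIC))
E
```

```text
(no output)
```

View pics/z0.png

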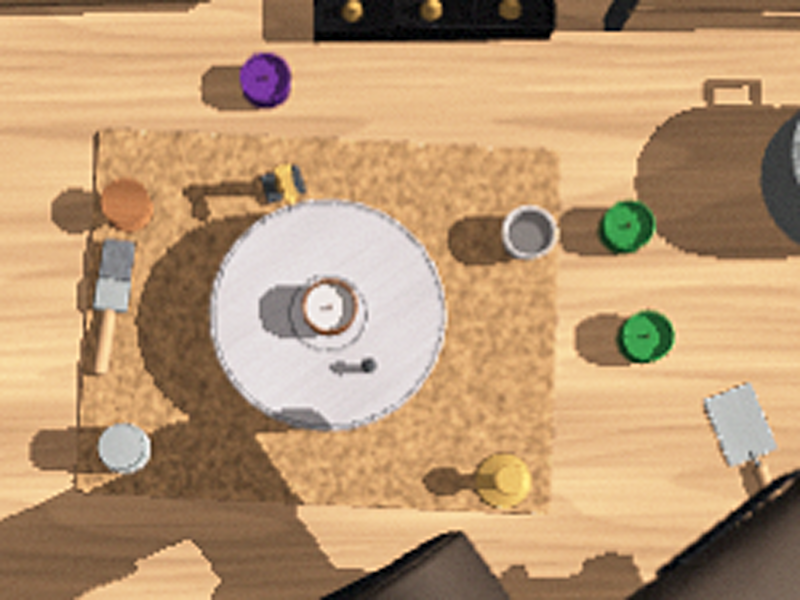

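View pics/z1.png

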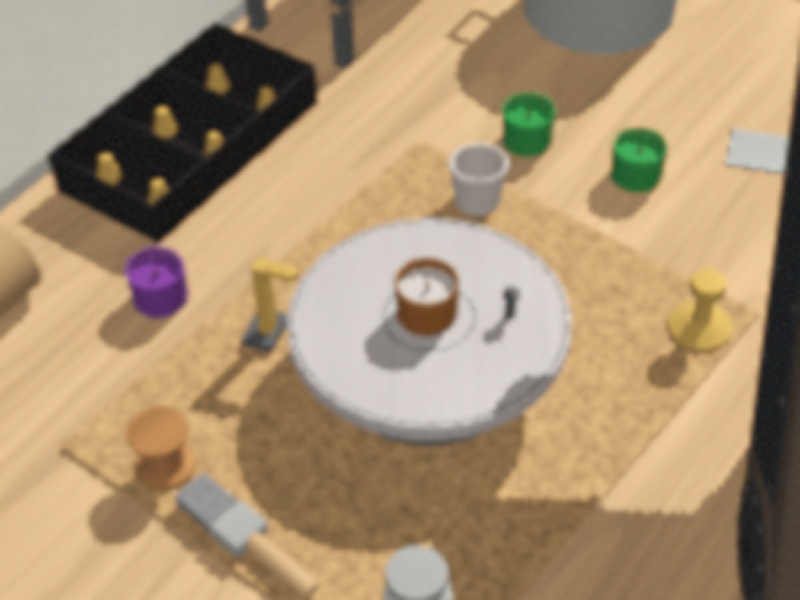

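The top crop shows the disc centred near zoom (328,315), the peg ball at (369,366), the jar at (328,306) and the pointer at (290,185) with its nib towards (298,205). The real jar is the amber one in the middle. Next I turn these into positions.

```bash
cat > h.py <<'E'
import numpy as np,cv2
from station import arm
def ray(n,u,v):
    c=arm.get_calibration(n);K=c["mtx"];d=np.array([(u-K[0,2])/K[0,0],(v-K[1,2])/K[1,1]]);s=d.copy()
    for _ in range(10): s=d/(1+c["k1"]*(s@s))
    R=c["R"];return -R.T@c["t"],R.T@np.r_[s,1]
def atz(n,u,v,z):
    o,r=ray(n,u,v);return o+r*(z-o[2])/r[2]
def proj(n,X):
    c=arm.get_calibration(n);p=c["R"]@X+c["t"];s=p[:2]/p[2];s=s*(1+c["k1"]*(s@s));K=c["mtx"];return s*K[0,0]+K[:2,2]
E
python3 - <<'E'
from h import *
m=None
for n in("top","side"):
    arm.grab_frame(n)
    r=arm.trace("platter",n)[0]; m=r["mask"].astype(np.uint8)
    c=max(cv2.findContours(m,0,1)[0],key=cv2.contourArea)[:,0]
    P=np.array([atz(n,u,v,.096)[:2] for u,v in cv2.convexHull(c)[:,0]])
    A=np.c_[2*P,np.ones(len(P))];s=np.linalg.lstsq(A,(P**2).sum(1),rcond=None)[0]
    print(n,r["score"],"centre",s[:2],"rad",np.sqrt(s[2]+s[:2]@s[:2]))
    if n=="top":
        print("ell",cv2.fitEllipse(cv2.convexHull(c)))
f=lambda x,y:(180+x/3.2-.4,120+y/3.158-.4)
g=lambda x,y:(160+x/3.2-.4,120+y/3.158-.4)
print("top axis",atz("top",*f(328,315),.096))
print("peg top",atz("top",*f(369,366),.126),"side",atz("side",*g(511,295),.126))
print("post top",atz("top",*f(283,182),.116),atz("top",*f(297,182),.116))
print("side nib tip",atz("side",*g(297,271),.112),"post",atz("side",*g(260,265),.116))
for nm,x,y,z in(("cup",528,232,.06),("cstick",503,480,.04),("glaze",124,447,.085),("spool",127,204,.06),("jar",328,306,.146)): print(nm,atz("top",*f(x,y),z)[:2])
E
```

```text
top 0.77 centre [ 0.5494828  -0.03935941] rad 0.13844953836387508
ell ((282.13726806640625, 219.1810760498047), (72.51834869384766, 73.71630859375), 85.84088134765625)
side 0.9 centre [ 0.54169267 -0.0329731 ] rad 0.14410807109895205
top axis [ 0.54768327 -0.0390865   0.096     ]
peg top [ 0.48307531 -0.08496099  0.126     ] side [ 0.48111846 -0.08326029  0.126     ]
post top [0.70628791 0.01122485 0.116     ] [ 0.70599589 -0.00529085  0.116     ]
side nib tip [ 0.68264075 -0.00305615  0.112     ] post [0.71607505 0.01380308 0.116     ]
cup [ 0.65024888 -0.28366154]
cstick [ 0.34865041 -0.24604647]
glaze [0.3946906  0.20353329]
spool [0.69356842 0.20158898]
jar [ 0.55222583 -0.03862511]
```

```bash
python3 - <<'E'
from h import *
ax=np.array([.548,-.038])
T=[]
for n,(x0,y0,w,h) in(("top",(245,155,80,60)),("side",(220,185,80,60))):
    p=cv2.imread(f"pics/{n}0.png"); c=cv2.resize(p[y0:y0+h,x0:x0+w],None,fx=10,fy=10,interpolation=cv2.INTER_CUBIC)[:300 if 0 else 600]
    for a,col in((8,(255,0,0)),(14,(0,255,0)),(20,(0,0,255))):
        d=np.array([np.cos(np.radians(a)),np.sin(np.radians(a))])
        for r,z in((.136,.116),(.171,.116),(.185,.116),(.178,.006)):
            q=proj(n,np.r_[ax+r*d,z]); cv2.circle(c,tuple(int(v) for v in ((q-[x0,y0]+.5)*10)),4,col,-1)
    T.append(c[:,:400] if n=="top" else c[:,:400])
cv2.imwrite("pics/ptr.png",np.hstack(T))
E
```

```text
(no output)
```

View pics/ptr.png

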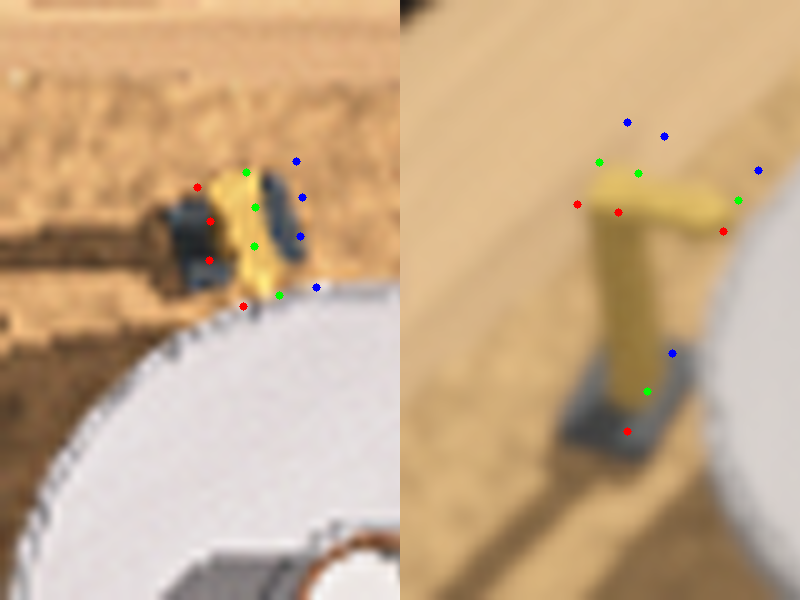

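```bash
python3 -m crank '[[[-2,1.3,0,1],[-4,2.6,0,2],[-6,4,0,3],[-8,5.4,0,4],[-10,6.8,0,6],[-12,8,0,8],[-14,9.4,0,9],[-16,10.8,0,10],[-18,12,1,11],[-20,13.4,2,12],[-22,14.8,3,12],[-22.9,15.4,3.2,12]]]' 1 20
```

```text
t: 2.2
eef_pos: [0.6314, -0.1158, 0.1447]
ee_rot: [-3.14, -0.002, 2.38]
force: [-0.5, 0.4, 0.8]
width: 0.0005
gripper_force: 0.0
```

The pointer (post top near (230,178), nib tip near (265,298) in the left panel) sits between the green and red dots in both views, at about 16.3° round the axis. Next I probe the disc's surface height.

```bash
python3 -m crank '[[[0,0,0.8,0],[0,0,1.6,0],[0,0,1.75,0],[0,0,1.75,0]]]'; python3 -m crank '[[[0,0,0.08,0],[0,0,0.16,0],[0,0,0.16,0]]]'
```

```text
t: 2.7
eef_pos: [0.631, -0.1182, 0.1032]
ee_rot: [-3.142, 0.0, 2.378]
force: [-0.1, -0.7, 0.4]
width: 0.0007
gripper_force: 0.0
t: 3.08
eef_pos: [0.6308, -0.1181, 0.099]
ee_rot: [3.141, 0.0, 2.378]
force: [-0.7, 0.6, -0.1]
width: 0.0004
gripper_force: 0.0
```

```bash
python3 -m crank '[[[0,0,0.08,0],[0,0,0.08,0]]]';  python3 -m crank '[[[0,0,0.08,0],[0,0,0.08,0]]]'
```

```text
t: 3.32
eef_pos: [0.6306, -0.1181, 0.0966]
ee_rot: [-3.141, -0.0, 2.378]
force: [0.0, -0.2, 0.4]
width: 0.0005
gripper_force: 0.0
t: 3.58
eef_pos: [0.6313, -0.1178, 0.0963]
ee_rot: [3.141, 0.001, 2.379]
force: [-3.8, 3.2, 9.7]
width: 0.0002
gripper_force: 4.9
```

```bash
python3 -m crank '[[[0,0,-1,0],[0,-1.5,-2.2,0],[0,-2.88,-2.4,0],[2,-2.88,-2.4,0],[4,-2.88,-2.4,0],[6.1,-2.88,-2.4,0],[6.5,-2.88,-2.4,0]]]'; python3 - <<'E'
from h import *
print(arm.get_state()["eef_pos"])
ax=np.array([.548,-.038])
for n in("side","top"):
    p,_=arm.grab_frame(n); cv2.imwrite(f"pics/{n}1.png",p[:,:,::-1])
    L=[]
    for a in range(-180,180,3):
        q=proj(n,np.r_[ax+.08*np.array([np.cos(np.radians(a)),np.sin(np.radians(a))]),.126])
        L.append(p[int(round(q[1])),int(round(q[0]))].max())
    print(n,L)
cv2.imwrite("pics/b1.png",np.hstack([cv2.resize(cv2.imread(f"pics/{n}1.png")[150:300,190:340],(400,400),interpolation=cv2.INTER_CUBIC) for n in("side","top")]))
E
```

```text
t: 4.45
eef_pos: [0.4617, -0.0566, 0.1552]
ee_rot: [3.141, 0.0, 2.38]
force: [0.1, 0.2, 0.9]
width: 0.0005
gripper_force: 0.0
[ 0.46165779 -0.05656066  0.15522492]
side [np.uint8(141), np.uint8(140), np.uint8(149), np.uint8(130), np.uint8(144), np.uint8(98), np.uint8(110), np.uint8(115), np.uint8(132), np.uint8(134), np.uint8(133), np.uint8(128), np.uint8(128), np.uint8(132), np.uint8(120), np.uint8(85), np.uint8(49), np.uint8(49), np.uint8(38), np.uint8(39), np.uint8(39), np.uint8(37), np.uint8(43), np.uint8(66), np.uint8(71), np.uint8(69), np.uint8(53), np.uint8(41), np.uint8(44), np.uint8(42), np.uint8(43), np.uint8(54), np.uint8(54), np.uint8(52), np.uint8(49), np.uint8(49), np.uint8(40), np.uint8(44), np.uint8(45), np.uint8(45), np.uint8(46), np.uint8(51), np.uint8(58), np.uint8(59), np.uint8(65), np.uint8(108), np.uint8(195), np.uint8(207), np.uint8(207), np.uint8(207), np.uint8(207), np.uint8(207), np.uint8(207), np.uint8(208), np.uint8(208), np.uint8(208), np.uint8(208), np.uint8(208), np.uint8(208), np.uint8(208), np.uint8(208), np.uint8(207), np.uint8(206), np.uint8(207), n
[... 1888 characters left out ...]
211), np.uint8(212), np.uint8(213), np.uint8(212), np.uint8(213), np.uint8(213), np.uint8(211), np.uint8(212), np.uint8(214), np.uint8(215), np.uint8(211), np.uint8(216), np.uint8(218), np.uint8(218), np.uint8(212), np.uint8(150), np.uint8(107), np.uint8(205), np.uint8(210), np.uint8(202), np.uint8(204), np.uint8(179), np.uint8(208), np.uint8(154), np.uint8(60), np.uint8(39), np.uint8(54), np.uint8(60), np.uint8(59), np.uint8(63), np.uint8(68), np.uint8(72), np.uint8(76), np.uint8(80), np.uint8(82), np.uint8(79), np.uint8(88), np.uint8(85), np.uint8(89), np.uint8(75), np.uint8(50), np.uint8(49), np.uint8(43), np.uint8(42), np.uint8(41), np.uint8(59), np.uint8(62), np.uint8(87), np.uint8(75)]
```

View pics/b1.png

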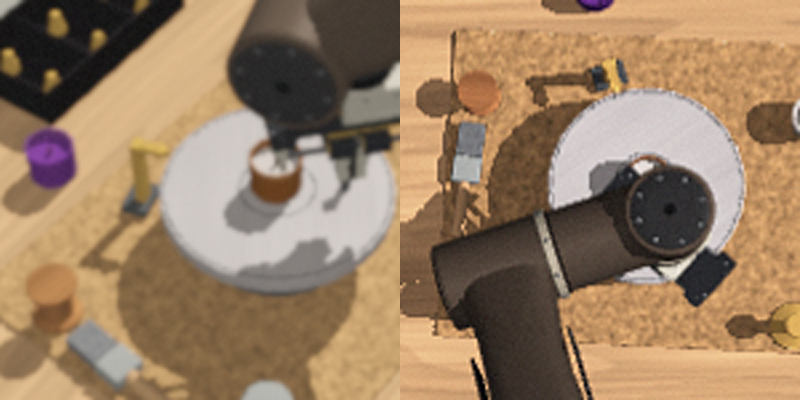

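```bash
python3 - <<'E'
from h import *
for k in (0,1):
    p=cv2.imread(f"pics/side{k}.png"); print(p[205:230,310:330].max(2))
    p0=proj("side",np.array([.482,-.084,.126])); print(p0)
E
```

```text
[[214 216 216 216 216 217 217 216 216 216 216 217 217 218 218 218 216 216
  214 206]
 [215 216 216 216 216 216 217 217 217 217 217 217 217 219 219 218 217 217
  217 212]
 [215 216 216 216 217 217 217 216 216 217 216 217 217 219 219 219 217 217
  217 215]
 [216 215 217 217 217 217 217 216 217 216 216 217 218 218 219 219 218 217
  217 217]
 [215 216 217 216 217 218 216 215 212 212 211 215 216 218 218 218 218 218
  218 217]
 [215 216 216 217 217 217 215 205 191 187 190 203 212 217 219 218 218 217
  218 217]
 [215 215 216 216 217 216 209 185 150 144 153 173 198 213 218 218 217 216
  217 218]
 [215 215 215 217 216 214 200 156 108 104 117 145 183 211 218 218 218 216
  217 217]
 [215 216 216 217 217 215 195 140  85  85 105 137 179 210 218 218 217 216
  216 217]
 [215 216 216 216 216 214 199 152  93  77  97 139 185 210 218 218 217 216
  216 217]
 [214 215 216 216 216 215 205 175 110  71 101 156 198 214 218 217 217 216
  216 216]
 [215 215 216 216 217 215 206 176 110  72 104 167 206 215 217 217 216 217
  216 216]
 [214 215 215 216 216 215 204 171 105  71 109 170 207 217 217 217 217 217
  216 
[... 2507 characters left out ...]
8 208 207 204 186 149 131 134 162 190 205 209 209 209 210 209 210
  209 209]
 [208 207 205 200 190 166 140 141 167 193 204 209 210 209 208 209 210 209
  209 208]
 [205 200 191 174 160 141 135 161 192 205 208 209 209 209 208 209 210 209
  208 208]
 [197 177 161 143 135 132 144 176 202 208 209 210 209 209 208 209 209 209
  208 208]
 [191 156 136 130 129 136 161 192 206 209 208 209 209 208 209 210 210 209
  209 208]
 [189 150 130 129 129 144 175 201 208 210 209 210 209 209 209 209 210 209
  208 209]
 [191 161 142 146 152 168 193 206 210 210 209 209 209 209 208 210 209 208
  208 207]
 [200 184 174 184 189 195 204 208 209 209 209 210 210 208 208 209 210 208
  209 208]]
[319.17254177 212.75014876]
```

```bash
python3 -m crank '[[[0,0,0.9,0],[0,0,1.7,0],[0,0,1.87,0],[0,0,1.87,0]]]'; python3 -m crank '[[[-0.3,0,0,0],[-0.6,0,0,0],[-1.1,0,0,0],[-1.9,0,0,0],[-2.7,0,0,0],[-2.7,0,-0.7,0],[-2.7,0,-2,0],[-4,0,-2,0],[-5.5,1.5,-2,0],[-6.5,2.88,-2,0],[-6.5,2.88,-1,0],[-6.5,2.88,0.2,0]]]'
cat > w.py <<'E'
from h import *
ax=np.array([.548,-.038])
def peg(n="side"):
    t=arm.get_state()["t"]; p,_=arm.grab_frame(n); g=p.max(2).astype(np.float32)
    A=np.radians(np.arange(0,360,1.)); 
    Q=np.array([proj(n,np.r_[ax+.08*np.array([np.cos(a),np.sin(a)]),.122]) for a in A]).astype(np.float32)
    v=cv2.remap(g,Q[:,0],Q[:,1],1).ravel()
    return t,p,v
if __name__=="__main__":
    import sys
    for i in range(int(sys.argv[1])):
        t,p,v=peg(); b=v<115; e=np.flatnonzero(np.diff(np.r_[0,b,0].astype(int))).reshape(-1,2)
        print(round(t,3),[(int(s),int(f-1)) for s,f in e if f-s<40])
    cv2.imwrite(f"pics/w{t:.2f}.png",p[:,:,::-1])
E
python3 w.py 4
```

```text
t: 5.05
eef_pos: [0.4642, -0.0582, 0.1081]
ee_rot: [-3.141, -0.0, 2.378]
force: [-0.4, -0.0, -0.5]
width: 0.0005
gripper_force: 0.0
t: 6.55
eef_pos: [0.6325, -0.1191, 0.1021]
ee_rot: [3.141, 0.001, 2.378]
force: [0.5, -0.9, 0.2]
width: 0.0007
gripper_force: 0.0
6.55 [(0, 16), (358, 359)]
6.6 [(4, 24), (317, 318)]
6.65 [(9, 38), (317, 319)]
6.7 [(15, 45)]
```

```bash
python3 -m crank '[[[0,0,0,0],[0,0,0,0],[0,0,0,0]]]' | head -1; python3 w.py 12
```

```text
t: 7.12
7.125 [(66, 81)]
7.175 [(72, 87)]
7.225 [(80, 92)]
7.275 [(86, 97)]
7.325 [(90, 102)]
7.375 [(95, 108)]
7.425 [(101, 113)]
7.475 [(107, 118)]
7.525 [(112, 122)]
7.575 [(118, 126)]
7.625 [(124, 132)]
7.675 [(132, 137)]
```

```bash
ls pics; python3 - <<'E'
import cv2,glob
f=sorted(glob.glob("pics/w*.png"),key=lambda s:float(s[6:-4]))
import numpy as np
cv2.imwrite("pics/v.png",np.hstack([cv2.resize(cv2.imread(x)[170:270,230:350],(400,333),interpolation=cv2.INTER_CUBIC) for x in (f[0],f[-1])]))
E
```

```text
b1.png
ptr.png
side0.png
side1.png
top0.png
top1.png
w6.70.png
w7.67.png
z0.png
z1.png
```

View pics/v.png

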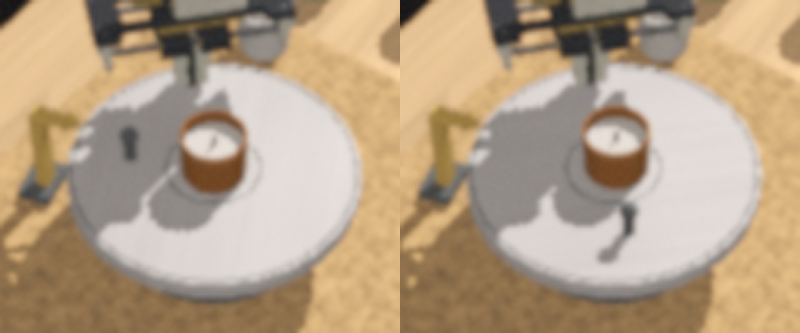

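The peg shows clearly in both frames: (129,140) in the left at t=6.70, just past the pointer, and (628,218) in the right at t=7.67, in front of the jar. I'll make the tracker fit the whole peg.

```bash
cat > w.py <<'E'
from h import *
import sys
ax=np.array([.548,-.038]); A=np.arange(0,360,.5); Z=np.linspace(.100,.132,9)
G=np.array([[proj("side",np.r_[ax+.08*np.array([np.cos(a),np.sin(a)]),z]) for z in Z] for a in np.radians(A)]).astype(np.float32)
def find(p):
    g=cv2.GaussianBlur(p.max(2).astype(np.float32),(0,0),.8)
    s=lambda d:cv2.remap(g,G[...,0]+d,np.ascontiguousarray(G[...,1]),1)
    c=np.minimum(s(-6),s(6)).mean(1)-s(0).mean(1)-s(0).std(1)*.5
    i=c.argmax(); return A[i],round(float(c[i]),0)
if __name__=="__main__":
    for i in range(int(sys.argv[1])):
        t=arm.get_state()["t"]; p,_=arm.grab_frame("side"); print(round(float(t),3),*find(p))
    cv2.imwrite(f"pics/w{t:.2f}.png",p[:,:,::-1])
E
python3 - <<'E'
from w import *
for f in("side0","w6.70","w7.67"): print(f,find(cv2.imread(f"pics/{f}.png")))
E
python3 -m crank '[[[0,0,0,0],[0,0,0,0],[0,0,0,0],[0,0,0,0],[0,0,0,0],[0,0,0,0],[0,0,0,0],[0,0,0,0],[0,0,0,0],[0,0,0,0],[0,0,0,0],[0,0,0,0]]]' | head -1;python3 w.py 2; python3 -m crank '[[[0,0,0,0],[0,0,0,0],[0,0,0,0],[0,0,0,0]]]' | head -1;python3 w.py 12
```

```text
t: 9.22
t: 9.72Traceback (most recent call last):
  File "<stdin>", line 1, in <module>
  File "w.py", line 4, in <module>
    G=np.array([[proj("side",np.r_[ax+.08*np.array([np.cos(a),np.sin(a)]),z]) for z in Z] for a in np.radians(A)]).astype(np.float32)
                 ~~~~^^^^^^^^^^^^^^^^^^^^^^^^^^^^^^^^^^^^^^^^^^^^^^^^^^^^^^^^
  File "h.py", line 10, in proj
    c=arm.get_calibration(n);p=c["R"]@X+c["t"];s=p[:2]/p[2];s=s*(1+c["k1"]*(s@s));K=c["mtx"];return s*K[0,0]+K[:2,2]
ValueError: time passes only in moves, steps and waits
Traceback (most recent call last):
  File "w.py", line 4, in <module>
    G=np.array([[proj("side",np.r_[ax+.08*np.array([np.cos(a),np.sin(a)]),z]) for z in Z] for a in np.radians(A)]).astype(np.float32)
                 ~~~~^^^^^^^^^^^^^^^^^^^^^^^^^^^^^^^^^^^^^^^^^^^^^^^^^^^^^^^^
  File "h.py", line 10, in proj
    c=arm.get_calibration(n);p=c["R"]@X+c["t"];s=p[:2]/p[2];s=s*(1+c["k1"]*(s@s));K=c["mtx"];return s*K[0,0]+K[:2,2]
ValueError: time passes only in moves, steps and waits
Traceback (most recent call last):
  File "w.py", line 4, in <module>
    G=np.array([[proj("side",np.r_[ax+.08*np.array([np.cos(a),np.sin(a)]),z]) for z in Z] for a in np.radians(A)]).astype(np.float32)
                 ~~~~^^^^^^^^^^^^^^^^^^^^^^^^^^^^^^^^^^^^^^^^^^^^^^^^^^^^^^^^
  File "h.py", line 10, in proj
    c=arm.get_calibration(n);p=c["R"]@X+c["t"];s=p[:2]/p[2];s=s*(1+c["k1"]*(s@s));K=c["mtx"];return s*K[0,0]+K[:2,2]
ValueError: time passes only in moves, steps and waits
```

The calibration was being polled too often, so I'll cache it.

```bash
python3 - <<'E'
s=open("h.py").read()
s=s.replace("arm.get_calibration(n)","cal(n)").replace("def ray","import functools\n@functools.cache\ndef cal(n): return arm.get_calibration(n)\ndef ray")
open("h.py","w").write(s)
E
python3 - <<'E'
from w import *
for f in("side0","w6.70","w7.67"): print(f,find(cv2.imread(f"pics/{f}.png")))
E
python3 w.py 10
```

```text
side0 (np.float64(212.5), 114.0)
w6.70 (np.float64(26.0), 57.0)
w7.67 (np.float64(134.5), 68.0)
9.725 326.5 77.0
9.775 329.0 63.0
9.825 335.0 49.0
9.875 339.5 48.0
9.925 344.5 46.0
9.975 348.0 46.0
10.025 351.5 45.0
10.075 356.5 46.0
10.125 1.5 48.0
10.175 5.5 51.0
```

```bash
python3 -m crank '[[[0,0,0.12,0],[0,0,0.12,0],[0,0,0.12,0],[0,0,0.12,0],[0,0,0.12,0],[0,0,0.12,0],[0,0,0.12,0],[0,0,0.12,0],[0,0,0.12,0],[0,0,0.12,0],[0,0,0.12,0],[0,0,0.12,0]]]';python3 w.py 3;python3 -m crank '[[[0,0,0,0],[0,0,0,0],[0,0,0,0],[0,0,0,0],[0,0,0,0],[0,0,0,0],[0,0,0,0],[0,0,0,0],[0,0,0,0],[0,0,0,0]]]' | head -1;python3 w.py 3;  python3 -m crank '[[[0,0,0,0],[0,0,0,0],[0,0,0,0],[0,0,0,0],[0,0,0,0],[0,0,0,0],[0,0,0,0],[0,0,0,0]]]' | head -1;python3 w.py 3
```

```text
t: 11.72
eef_pos: [0.6308, -0.1181, 0.1]
ee_rot: [-3.142, -0.0, 2.378]
force: [0.3, -0.6, 0.7]
width: 0.0007
gripper_force: 0.0
11.725 112.5 56.0
11.775 117.0 53.0
11.825 119.0 55.0
t: 13.12
13.125 191.5 111.0
13.175 195.0 113.0
13.225 196.5 115.0
t: 14.28
14.275 245.5 108.0
14.325 248.0 110.0
14.375 250.5 106.0
```

```bash
cat > fit.py <<'E'
import numpy as np
from scipy.optimize import least_squares
from scipy.integrate import solve_ivp
D=np.array([[6.7,26],[7.125,73.5],[7.4,104.5],[7.675,134],[9.725,326.5],[9.775,329],[9.95,346],[10.175,365.5],[11.775,476.3],[13.175,554.3],[14.325,608]])
import sys
for x in sys.argv[1:]:
    D=np.vstack([D,[float(v) for v in x.split(",")]])
def sim(p,ts):
    return solve_ivp(lambda t,y:[y[1],-(p[2]+p[3]*y[1])*(y[1]>0)],(6.7,40),p[:2],dense_output=True,max_step=.05).sol(ts)
r=least_squares(lambda p:np.degrees(sim(p,D[:,0])[0])-D[:,1],[.45,2,.05,.08],bounds=([-1,1,0,0],[2,4,.4,.5]))
print(r.x,np.round(r.fun,1))
for t in np.arange(14.5,26,.5):
    y=sim(r.x,t); print(t,round(np.degrees(y[0]),1),round(y[1],3))
E
python3 fit.py
```

```text
[0.44423581 2.04426995 0.10524566 0.05242888] [-0.5  0.6 -0.  -0.   0.4  2.1 -0.7 -2.2 -0.1  1.  -0.5]
14.5 614.5 0.684
15.0 633.1 0.615
15.5 649.7 0.547
16.0 664.5 0.481
16.5 677.3 0.416
17.0 688.3 0.354
17.5 697.6 0.293
18.0 705.1 0.233
18.5 711.0 0.175
19.0 715.2 0.119
19.5 717.8 0.064
20.0 718.8 0.01
20.5 718.8 -0.0
21.0 718.8 -0.0
21.5 718.8 -0.0
22.0 718.8 -0.0
22.5 718.8 -0.0
23.0 718.8 -0.0
23.5 718.8 -0.0
24.0 718.8 -0.0
24.5 718.8 -0.0
25.0 718.8 -0.0
25.5 718.8 -0.0
```

The fit says the wheel would run down about 17° short of the mark. While it still spins, I'll speed it up with a brief fingertip drag along its direction of travel, then let it run free and brake it at the pointer.

```bash
python3 -m crank '[[[0,-0.6,0,0],[0,-1,0,0],[0,-0.9,0,0],[0,-0.5,0.08,0],[0,0.02,0.19,0],[0,0.55,0.2,0],[0,1.08,0,0],[0,1.4,-0.1,0],[0,1.4,-0.1,0]]]';python3 w.py 6
```

```text
t: 15.55
eef_pos: [0.6555, -0.0921, 0.1023]
ee_rot: [-3.142, -0.0, 2.379]
force: [-0.6, -0.3, 0.8]
width: 0.0003
gripper_force: 0.0
15.55 302.5 102.0
15.6 305.0 99.0
15.65 307.5 89.0
15.7 311.5 88.0
15.75 314.0 93.0
15.8 316.5 97.0
```

```bash
python3 -m crank '[[[0,0,0.08,0],[0,0,0.14,0],[0,0,0.14,0],[0,0,0.14,0]]]'|head -2;python3 w.py 4
```

```text
t: 16.35
eef_pos: [0.655, -0.0928, 0.0991]
16.35 340.5 57.0
16.4 342.5 58.0
16.45 345.0 58.0
16.5 345.5 58.0
```

```bash
python3 -m crank '[[[0,0,0,0],[0,0,0,0],[0,0,0,0]]]'|head -1;python3 w.py 2
```

```text
t: 16.92
16.925 2.5 58.0
16.975 5.0 56.0
```

```bash
python3 w.py 2; python3 -m crank '[[[0,0,0.2,0],[0,0,0.2,0],[0,0,0.2,0]]]';python3 w.py 2
```

```text
17.025 6.5 56.0
17.075 8.5 55.0
t: 17.5
eef_pos: [0.6556, -0.0927, 0.0963]
ee_rot: [3.14, 0.002, 2.379]
force: [-4.6, 2.3, 14.6]
width: 0.0007
gripper_force: 7.2
17.5 13.0 55.0
17.55 13.0 56.0
```

It has stopped and is held with about 15 N, reading 13° against about 16.3°. I'll check against the pointer by eye.

```bash
python3 - <<'E'
from w import *
T=[]
for n,(x0,y0) in(("side",(225,180)),("top",(245,165))):
    p,_=arm.grab_frame(n); p=np.ascontiguousarray(p[:,:,::-1]); c=cv2.resize(p[y0:y0+60,x0:x0+60],(400,400),interpolation=cv2.INTER_CUBIC)
    for a,col in((13,(0,0,255)),(16.3,(0,255,0))):
        for r,z in((.08,.126),(.136,.113)):
            q=proj(n,np.r_[ax+r*np.array([np.cos(np.radians(a)),np.sin(np.radians(a))]),z]); cv2.circle(c,tuple(int(v) for v in (q-[x0,y0]+.5)*400/60),2,col,-1)
    T.append(c)
cv2.imwrite("pics/e.png",np.hstack(T))
E
```

```text
(no output)
```

View pics/e.png

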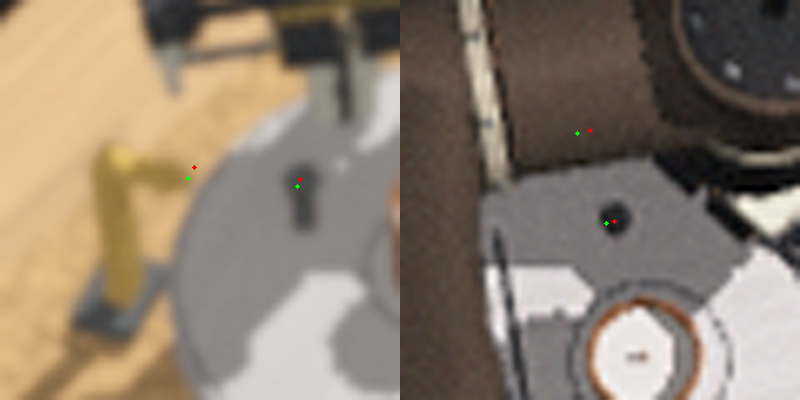

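The peg ball, at (300,176) in the side view and (615,216) in the top view, sits about 3–4° short of the nib line, roughly 5 mm. I'll make a small nudge with the finger still pressed.

```bash
python3 -m crank '[[[0.01,0.04,0,0],[0.02,0.08,0,0],[0.03,0.12,0,0],[0.04,0.16,0,0],[0.06,0.2,0,0],[0.07,0.23,0,0],[0.08,0.26,0,0],[0.08,0.26,0,0],[0.08,0.26,0,0]]]';python3 w.py 3
```

```text
t: 18.82
eef_pos: [0.6586, -0.0868, 0.0963]
ee_rot: [3.141, 0.002, 2.379]
force: [-4.1, 2.2, 14.3]
width: 0.0004
gripper_force: 7.1
18.825 17.0 56.0
18.875 17.0 57.0
18.925 17.0 56.0
```

Lined up to within about 1 mm and held, so I'm handing it in.

```bash
python3 -c "
from station import arm
print(arm.job_done())"
```

```text
the job is handed in; nothing more can be done
None
```

The job is handed in (no verdict came back): the turntable spun freely for more than one full turn, I braked it about 5 mm short of the mark and nudged it in line (about 1 mm off by camera), and the fingertip still holds it with about 14 N; mid-run I also sped it up once with a short fingertip drag, as it would have run down about 17° short.

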